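# Ready a water filter: fit its plate, then find which way its cap twists off

## Task

Get the countertop water filter ready for filling: take the filter plate out of its stand, slide it upright and fully home into the slot on top of the filter unit and let go of it. Then twist the round filler cap loose - nobody remembers whether it opens clockwise or anticlockwise, so try both ways - and lift it off. Finish while still holding the cap in the gripper, upright and at least 6 cm above where it sat, touching nothing else, and leave the plate in its slot and the garlic, mug and salt shaker where they are.

Things in the scene. Friction and masses are not known exactly. Their poses are not given: they have to be found in the camera images.
- filter_unit: The water filter: a white plastic block fixed to the counter, 100 mm deep (x), 175 mm wide (y, from -85 to +90 mm) and 90 mm tall, with a small tap on its front (-x) face. Origin at the underside, z up. In its frame the slot is at x 0, y -60 mm and the cap's axis at x 0, y +35 mm.
- slot_mouth (a point): Centre of the slot's mouth, in the unit's top face (90 mm high); axes as the unit's. The slot is 73 mm along x, 13 mm along y (1.5 mm play on each side of the plate), 60 mm deep and straight down, with a 4 mm lead-in chamfer.
- slot_floor (a point): Centre of the slot's floor, 30 mm above the counter, 60 mm below slot_mouth. The plate is fully home when its underside rests here; 50 mm of it then stand out of the slot.
- filter_plate: The loose filter plate: an upright grey slab 70 mm wide (its x), 10 mm thick (its y), 110 mm tall (its z), about 0.12 kg; origin at the centre of its underside. The same either way round. Pinch its upper edge across the 10 mm from above. It starts standing in plate_stand.
- plate_foot (a point): Centre of the plate's underside.
- plate_stand: Low white block 100 x 60 x 36 mm fixed to the counter, in which the plate waits in a 75 x 15 mm slot, 30 mm deep, along its x (floor 6 mm above the counter); lift the plate straight up, its underside over 40 mm high. It may stand left or right of the unit. Origin at the underside.
- cap: The loose round grey filler cap: ribbed, 60 mm diameter, 40 mm tall, about 0.15 kg, origin at the centre of its underside rim, z up. It sits over the 24 mm tall neck on the unit's top face, its underside 90 mm above the counter. Any grip yaw across its diameter serves; 15 to 20 N of grip is enough. How it locks: see cap_seat and cap_top.
- cap_seat (a point): Where the cap's origin sits when it is on: centre of the neck on the unit's top face; axes as the unit's, the tight cap's x along this x within 0.04 rad. Twist lock: the cap does not rise as it turns. From the tight start it turns freely about z one way only, clockwise or anticlockwise (differs from run to run); the other way it stops within 0.25 rad and a gripper slips round it.
- cap_top (a point): Centre of the cap's top face, 40 mm above its origin. A 22 mm pointer ridge stands up 2.5 mm on it, towards the cap's +x. After 0.95 rad of turn the right way the catch is clear and the cap lifts straight off; an end stop comes at 1.2 to 1.35 rad.
- salt_shaker: Bystander: glass and metal salt shaker, 44 mm diameter, 90 mm tall, between the unit and the stand. Origin at its underside.
- garlic: Bystander: garlic bulb, 60 mm diameter and 59 mm tall, in front, on the robot's side. Origin at its underside.
- mug: Bystander: spotted white mug, 82 mm diameter and 91 mm tall with a handle, at the back. Origin at its underside.
Things that resemble listed ones, but are neither listed nor needed, are in the scene too. What is shaped like the cap but yellow is not meant. There is more than one size of the filter_plate; the one meant has the size given above.

How it is judged:
By the outcome, as a careful person would: the job done as asked, in the order asked, and still so for the second after the job is handed in, while the arm keeps its last pose, push and grip.
It also fails if it takes over 61 s, if anything falls off the work surface, if the arm or the gripper's body presses on something with over 40 N, if the wrist force passes 120 N, or if a joint passes its speed limit or range.

## Robot

A 7-joint arm with a two-finger parallel gripper is mounted at the origin on the work surface; the furniture and walls round the work are solid. World frame = base frame: x ahead of the robot, y to its left, z up, the work surface at z = 0. Lengths are in m, angles in degrees, forces in N, time in s.
With the tool pointing down it reaches from about 0.425 to 0.875 m from the base axis. Payload 4.7 kg.
Tool frame: the origin (TCP) lies midway between the tips of the shut fingers; the grasp point (between the pads) lies 19 mm behind it; z points along the fingers, y is the line along which they close (so a half turn about z gives the same grasp; the last joint's range is limited). The gripper opens to 87 mm and grips with 3 to 60 N. Pads are 19 mm wide; open, the fingers measure 117 mm over their backs; the gripper's body (75 mm by 190 mm) begins 51 mm behind the grasp point.
Start: joints at [0.808, 18.392, -4.016, 83.108, 1.295, 78.541, -3.26], TCP at [0.65, -0, 0.184] pointing down, gripper open.
Joint ranges: [-163.93, 163.93], [-17.29, 119.83], [-79.2, 71.16], [3.27, 140.29], [-89.18, 269.18], [5.43, 117.66], [-154.24, 154.24]. Speed limits (degrees/s): [147.25, 147.25, 180, 180, 180, 180, 180].

## Interface

Orientations are given as [roll, pitch, yaw] about the fixed x, y, z axes, in that order (R = Rz(yaw) Ry(pitch) Rx(roll)).
In Python, from cell import env, viewer, boxes_of, masks_of gives the robot as it stands. The module is installed in compiled form; this text tells all that it offers.
- The arm moves only by the tool apply_moves, never from a script. Its argument "moves" is a list of rows, each a list of 7 numbers: the shift along the tool's x, y, z scaled (see below), then the turn, a rotation vector about the tool's x, y, z scaled (see below), then the opening, from 0 (shut) to 1 (fully open). A call has 1 to 20 rows; each row is the pose to reach, as a shift and turn from the pose commanded when the call began, along the tool's axes at that moment; what a row does not reach only later rows make up. The controller multiplies each number of a shift by 0.2 m and each number of a turn by 1.5 rad. A row lasts 1/10 s, in which the tool goes at most 50 mm and 8.59 degrees, less where a joint would pass 70% of its speed; a pose out of reach is approached as far as the arm can. A call with a number of a shift or a turn outside -1 to 1 is refused whole. A call with a gripper value outside its range is refused whole. The fingers move at their own pace and stop on an object; "grip_force" is the grip in N (left out, the last holds). Time passes only in rows, so rows that repeat a pose let the fingers close. It gives the time, the measured TCP pose, the force, the opening and the grip force at its end, in the units of the state.
- env.get_obs(): the state, without advancing time (a new reading comes with each control period).
- viewer.read_camera(name): name is "scene" or "side" or "wrist"; returns the picture (480x640x3 uint8, red, green, blue); there is no depth.
- viewer.get_calibration(name): a dict with "fov_y" (degrees; the focal length in pixels is half the picture's height over the tangent of half this angle, whatever the lens; pixels are square), "cx", "cy" (the principal point, pixels), "position" and "orientation" of the camera in the world. Camera axes: x right, y up, looking along -z (the intrinsics and any distortion apply to the point x, -y, -z); pixel columns grow to the right and rows downward; lengths in m; the calibration is good to about 2 mm. A picture is of the moment at which its call begins: read the wrist's pose just before it. get_calibration takes no time and is no camera call; for the wrist camera it gives the pose at the moment of the call.
- env.sign_off(): hands the job in; it is judged then, once.
Trained networks look in the newest picture that a camera, given by its name, has taken for a name from the list of things; names that differ only in an ending like _2 or _b are one class to them, and where a whole thing is asked for, a point or a joint stands for the part that bears it (a point fixed in the world has none). Each returns a list of dicts, best first, with "conf" (0 to 1); they miss things now and then, are a little off and sometimes report something else, mostly with a low value. They report only what shows in the picture. A call takes as long as a camera call. They do not tell look-alikes from the thing itself.
- boxes_of(camera, target): "location" ([column, row] in pixels, amid what is visible of it).
- masks_of(camera, target): "pixels" (480x640 bool, what is visible of it) and "location" ([column, row] in pixels, amid what is visible of it).
The state is a dict: "time_s": time; "qpos": joint angles; "joint_velocities": joint speeds; "effort": joint torques, N m; "tool_pos": TCP position; "tool_rot": TCP orientation; "force": force on the tool from outside, world axes, zero at the start; "wrist_torque": the same for the moment, N m; "grip_width": finger opening in m; "grasp_force": force on a finger pad.
Only numpy, scipy, OpenCV 4.12 (cv2) and the standard library are available. Lean on these libraries where they do the work, as an engineer would, in place of code of your own. Each camera call takes 0.05 s, during which the arm holds its last target. There are 200 camera calls.

## Working session

There is one attempt and no reset: what is moved stays moved. The work goes in short steps, Python scripts to look and compute and a tool call to move; the robot and the scene stay as the last step left them, time stands still between calls to the robot, and variables do not carry over. Pictures are saved under pics/ and viewed, at most 10 in all, crops included, and the job is handed in when it is done.

Besides the shell and the picture viewer there is one more tool, called after "Call:" by a JSON object that holds its "op" and its "data", one argument or row to a line. apply_moves: Moves the arm, as the interface text tells. Shifts and turns lie within -1 to 1; 1 stands for 0.2 m of shift or 1.5 rad of turn. Its arguments: {"type":"object","properties":{"moves":{"type":"array","items":{"type":"array","items":{"type":"number","minimum":-1,"maximum":1}}},"grip_force":{"type":"number"}},"required":["moves"]}

```bash
mkdir -p pics
python3 - <<'E'
from cell import env, viewer, boxes_of, masks_of
import cv2, numpy as np
o=env.get_obs(); print(o['time_s'],o['tool_pos'],o['tool_rot'],o['force'])
ims=[]
for c in ['scene','side','wrist']:
    im=viewer.read_camera(c); cv2.imwrite(f'pics/{c}0.png',im[...,::-1]); print(c,viewer.get_calibration(c))
    for t in ['filter_unit','filter_plate','plate_stand','cap','salt_shaker','garlic','mug']:
        print(c,t,[(np.round(d['location']).astype(int).tolist(),round(d['conf'],2)) for d in boxes_of(c,t)][:4])
E
```

```text
0.0 [ 6.49373983e-01 -4.94235695e-05  1.82641737e-01] [-1.79890787e+02  7.41606492e-03  9.00039140e+01] [-0.23737151  0.0117488  -0.11672202]
scene {'fov_y': 46.47351046773207, 'cx': 325.17228705847975, 'cy': 239.57632614958644, 'position': array([-0.00488729,  0.79427184,  0.73048579]), 'orientation': array([  56.76981437,   -0.29276107, -146.08531502])}
scene filter_unit [([368, 244], 0.68)]
scene filter_plate [([258, 356], 0.71), ([280, 305], 0.69)]
scene plate_stand [([280, 334], 0.63)]
scene cap [([358, 216], 0.91), ([340, 208], 0.74)]
scene salt_shaker [([329, 272], 0.94), ([258, 243], 0.75)]
scene garlic [([384, 296], 0.95), ([371, 242], 0.7), ([361, 217], 0.61), ([279, 305], 0.49)]
scene mug [([260, 242], 0.86)]
side {'fov_y': 50.87906121074039, 'cx': 319.8892257376955, 'cy': 240.18222893073178, 'position': array([ 0.47805518, -0.95403872,  0.59121298]), 'orientation': array([63.59815449, -0.72652637, -2.65253718])}
side filter_unit [([321, 313], 0.8)]
side filter_plate [([302, 224], 0.78), ([289, 218], 0.41)]
side plate_stand [([305, 248], 0.67), ([309, 268], 0.37)]
side cap [([309, 268], 0.85), ([392, 359], 0.72)]
side salt_shaker []
side garlic [([253, 280], 0.97)]
side mug [([392, 267], 0.8), ([320, 314], 0.59), ([313, 271], 0.21)]
wrist {'fov_y': 67.42667430633963, 'cx': 317.01220200624573, 'cy': 241.61556355206488, 'position': array([0.64986918, 0.07966791, 0.38529812]), 'orientation': array([-16.78997786,   0.03857483,   0.02027487])}
wrist filter_unit [([193, 300], 0.91)]
wrist filter_plate [([143, 5], 0.94), ([193, 299], 0.45)]
wrist plate_stand [([157, 33], 0.92), ([188, 304], 0.26)]
wrist cap [([155, 322], 0.68), ([311, 395], 0.51)]
wrist salt_shaker [([165, 214], 0.94)]
wrist garlic [([61, 220], 0.69)]
wrist mug [([371, 214], 0.83)]
```

View pics/scene0.png

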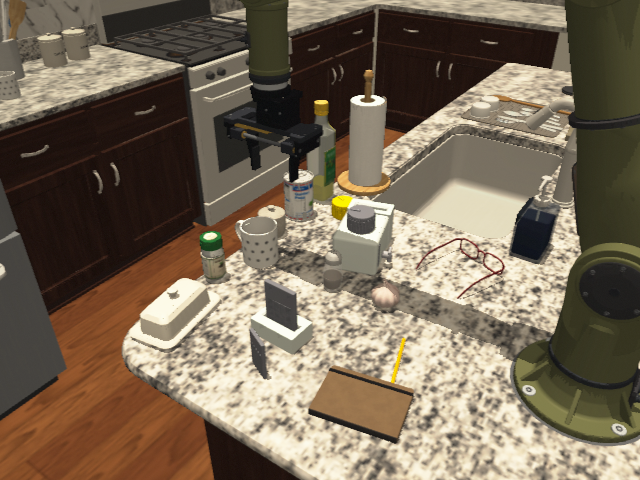

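View pics/side0.png

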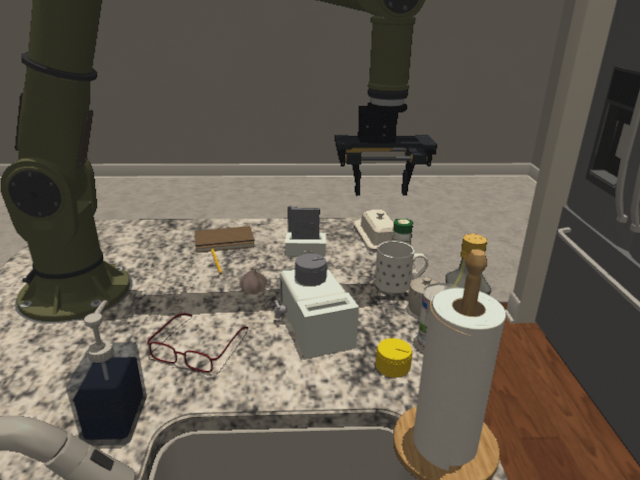

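The scene view shows the plate in its stand at (280,305), a smaller look-alike plate on the counter at (258,356), the grey cap on the unit at (361,217), and a yellow cap at (340,208). The side view shows the slot at about (325,305), the grey cap at (311,268), and the yellow cap at (394,358).

```bash
cat > h.py <<'E'
from cell import env, viewer, boxes_of, masks_of
import cv2, numpy as np
from scipy.spatial.transform import Rotation as Ro
def ray(cal,uv):
    f=240/np.tan(np.radians(cal['fov_y']/2))
    d=np.array([(uv[0]-cal['cx'])/f,-(uv[1]-cal['cy'])/f,-1])
    return np.array(cal['position']),Ro.from_euler('xyz',cal['orientation'],degrees=True).apply(d)
def onz(cal,uv,z):
    p,d=ray(cal,uv); return p+d*(z-p[2])/d[2]
def proj(cal,P):
    f=240/np.tan(np.radians(cal['fov_y']/2))
    q=Ro.from_euler('xyz',cal['orientation'],degrees=True).inv().apply(np.atleast_2d(P)-cal['position'])
    return np.c_[cal['cx']+f*q[:,0]/-q[:,2],cal['cy']-f*q[:,1]/-q[:,2]]
def tri(L):
    A=np.zeros((3,3));b=np.zeros(3)
    for c,uv in L:
        p,d=ray(c,uv);d/=np.linalg.norm(d);M=np.eye(3)-np.outer(d,d);A+=M;b+=M@p
    return np.linalg.solve(A,b)
E
python3 - <<'E'
from h import *
S,D,W=[viewer.get_calibration(c) for c in ['scene','side','wrist']]
np.set_printoptions(precision=3,suppress=True)
print('plate',tri([(S,(281,304)),(D,(303,223))]))
print('cap',tri([(S,(361,217)),(D,(310,269))]))
print('slot side z.09',onz(D,(325,305),.09))
im=cv2.imread('pics/wrist0.png')
a=cv2.imread('pics/scene0.png')[190:390,220:420]
b=cv2.imread('pics/side0.png')[190:390,220:420]
cv2.imwrite('pics/crops.png',np.hstack([cv2.resize(x,(400,400),interpolation=cv2.INTER_CUBIC) for x in (a,b)]))
E
```

```text
plate [0.497 0.184 0.074]
cap [ 0.505 -0.11   0.11 ]
slot side z.09 [ 0.528 -0.204  0.09 ]
```

View pics/wrist0.png

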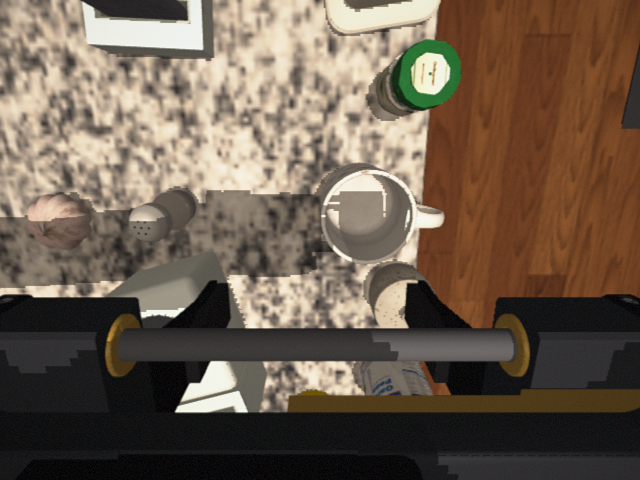

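View pics/crops.png

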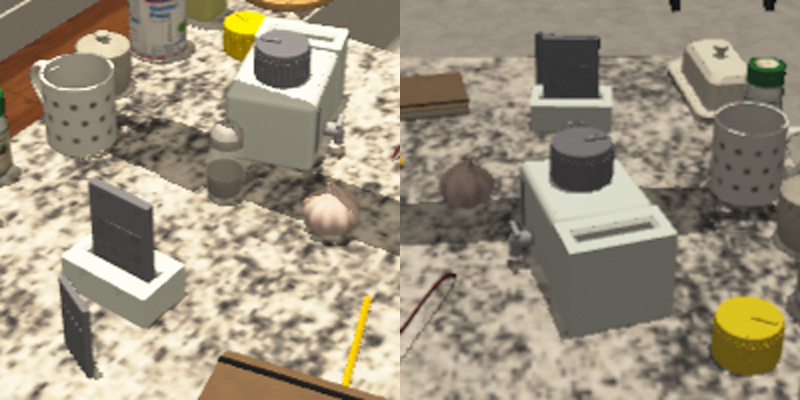

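The plate in the stand at (280,305) in the scene view is the one meant. The smaller one at (258,356) is not, and neither is the yellow cap at (340,208). In the wrist view the stand is at (150,30), the shaker at (150,222), and the unit is half hidden at (190,320). First I'll go and look at the unit from above.

Call:
{"op": "apply_moves", "data": {
  "moves": [
    [0,0,-0.5,0,0,0,1],
    [0,0,-0.5,0,0,0,1],
    [-0.3,-0.2,-0.5,0,0,-0.3,1],
    [-0.65,-0.4,-0.5,0,0,-0.5,1],
    [-0.65,-0.4,-0.5,0,0,-0.977,1],
    [-0.65,-0.4,-0.5,0,0,-0.977,1],
    [-0.65,-0.4,-0.5,0,0,-0.977,1],
    [-0.65,-0.4,-0.5,0,0,-0.977,1],
    [-0.65,-0.4,-0.5,0,0,-0.977,1],
    [-0.65,-0.4,-0.5,0,0,-0.977,1],
    [-0.65,-0.4,-0.5,0,0,-0.977,1],
    [-0.65,-0.4,-0.5,0,0,-0.977,1],
    [-0.65,-0.4,-0.5,0,0,-0.977,1],
    [-0.65,-0.4,-0.5,0,0,-0.977,1]
  ]
}}

```text
time_s: 2.6
tool_pos: [0.57, -0.13, 0.2838]
tool_rot: [-180.0, 0.0, 173.8]
force: [-0.1, -1.2, 0.2]
grip_width: 0.087
grasp_force: 0.0
```

Run:
```python
from h import *
import json
o=env.get_obs();c=viewer.get_calibration('wrist');im=viewer.read_camera('wrist');cv2.imwrite('pics/w1.png',im[...,::-1])
json.dump({k:np.array(v).tolist() for k,v in c.items()},open('w1.json','w'))
print(o['time_s'],o['tool_pos'],o['tool_rot'],c)
for t in ['filter_unit','cap']: print(t,[(d['location'],d['conf']) for d in boxes_of('wrist',t)])
```

```text
2.6 [ 0.57000892 -0.13004261  0.28384391] [-1.79999907e+02  9.13507356e-03  1.73790459e+02] {'fov_y': 67.42667430633963, 'cx': 317.01220200624573, 'cy': 241.61556355206488, 'position': array([ 0.49102112, -0.12106554,  0.48530738]), 'orientation': array([-1.67147572e+01,  4.58371093e-02,  8.38084916e+01])}
filter_unit [([289.8, 157.7], 0.6)]
cap [([331.8, 145.9], 0.76), ([226.7, 260.1], 0.62), ([406.0, 24.7], 0.35)]
```

View pics/w1.png

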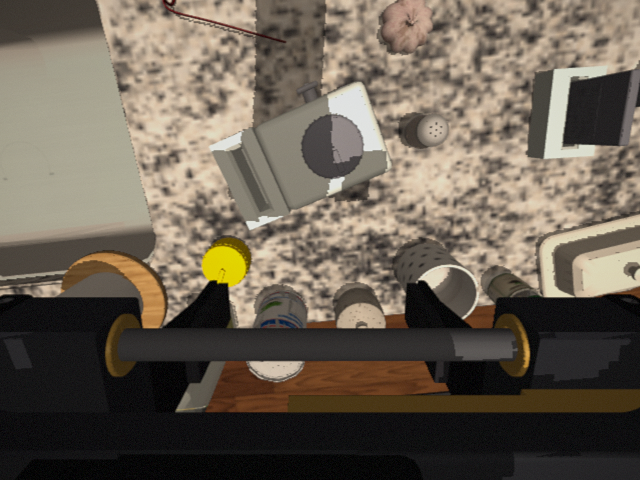

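The wrist view shows the unit turned by about 20°. The slot runs from (232,155) to (265,207), and the top corners are near (210,145), (248,229), (360,83) and (388,168). The cap's top is at (332,146) and the plate in its stand at (600,108). I'll fit the unit's pose to this and then look at the plate.

Run:
```python
from h import *
import json
np.set_printoptions(precision=4,suppress=True)
c=json.load(open('w1.json'))
P=np.array([onz(c,u,.09) for u in [(211,145),(248,229),(360,83),(388,168)]])
print(P, np.linalg.norm(P[0]-P[1]),np.linalg.norm(P[0]-P[2]))
print('cap',onz(c,(332,146),.13))
# local corners: image up = -x world
L=np.array([[-.05,-.085],[.05,-.085],[-.05,.09],[.05,.09],[0,.035]])
Q=np.vstack([P[:,:2],onz(c,(332,146),.13)[:2]])
lc,qc=L.mean(0),Q.mean(0)
a=np.angle(np.sum(((Q-qc)@[1,1j])*np.conj((L-lc)@[1,1j])))
R=np.array([[np.cos(a),-np.sin(a)],[np.sin(a),np.cos(a)]]); t=qc-R@lc
print('yaw',np.degrees(a),'t',t,'res',Q-(L@R.T+t))
print('slot',R@[0,-.06]+t,'cap',R@[0,.035]+t)
im=cv2.imread('pics/w1.png')[60:250,190:410]
k=cv2.resize(im,None,fx=3,fy=3,interpolation=cv2.INTER_CUBIC)
for l,z in [((-.0365,-.06),.09),((.0365,-.06),.09),((0,.035),.13),((-.05,-.085),.09),((.05,-.085),.09),((.05,.09),.09),((-.05,.09),.09)]:
    u=proj(c,np.r_[R@l+t,z])[0]; cv2.circle(k,tuple(int(v) for v in (u-[190,60])*3+1),3,(0,0,255),-1)
cv2.imwrite('pics/w1c.png',k)
P=[onz(c,u,.036)for u in[(535,67),(529,157)]];print('stand corners',P)
```

```text
[[ 0.4904 -0.2346  0.09  ]
 [ 0.5857 -0.2105  0.09  ]
 [ 0.4469 -0.0728  0.09  ]
 [ 0.5347 -0.0489  0.09  ]] 0.09832146991487883 0.16753733608911744
cap [ 0.5038 -0.1083  0.13  ]
yaw 15.939528639805296 t [ 0.5148 -0.1437] res [[ 0.0004  0.0046]
 [-0.0005  0.0012]
 [ 0.0049 -0.0019]
 [-0.0034 -0.0055]
 [-0.0013  0.0017]]
slot [ 0.5312 -0.2014] cap [ 0.5051 -0.11  ]
stand corners [array([0.4456, 0.133 , 0.036 ]), array([0.5459, 0.1323, 0.036 ])]
```

View pics/w1c.png

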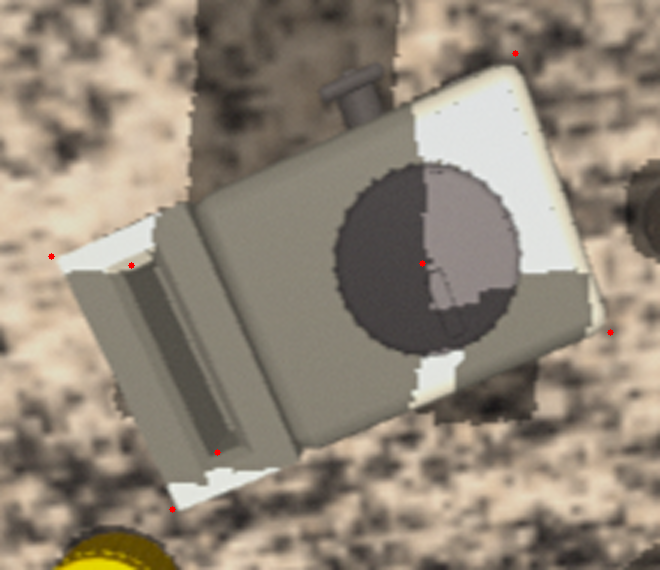

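The dots fit well along the -85 mm edge. The +90 edge is rounded, so I'll drop it from the fit. The slot's mouth, chamfer included, has crop corners at about (113,272), (153,262), (243,447) and (208,462).

Run:
```python
from h import *
import json
np.set_printoptions(precision=4,suppress=True)
c=json.load(open('w1.json'))
w=lambda x,y,z=.09: onz(c,((x-1)/3+190,(y-1)/3+60),z)[:2]
ang=lambda a,b: np.degrees(np.arctan2(*(b-a)[::-1]))
M=[w(113,272),w(153,262),w(243,447),w(208,462)]
print('mouth',np.mean(M,0),'long',np.linalg.norm(M[0]-M[3]),np.linalg.norm(M[1]-M[2]),'wid',np.linalg.norm(M[0]-M[1]))
for n,p,q in [('edge',(57,265),(173,510)),('ridge',(192,205),(300,455)),('mouthL',(113,272),(208,462)),('mouthR',(153,262),(243,447)),('front',(197,205),(490,70)),('back',(320,445),(600,333))]:
    a,b=w(*p),w(*q); print(n,ang(a,b),np.linalg.norm(a-b))
cap=w(427.5,258.5,.13); print('cap',cap)
print('slot->cap',ang(np.mean(M,0),cap)-90,np.linalg.norm(cap-np.mean(M,0)))
```

```text
mouth [ 0.532  -0.1997] long 0.07538970756628637 0.07286367711803117 wid 0.014836430260773432
edge 15.726920747824304 0.09687510132753753
ridge 15.72806613733833 0.0958842325551614
mouthL 17.73793433681842 0.07538970756628637
mouthR 17.642822419274978 0.07286367711803117
front 107.0766630047155 0.11007226574041788
back 105.79124742713825 0.10976099929449376
cap [ 0.5037 -0.1082]
slot->cap 17.221520852590686 0.09581189572935443
```

Call:
{"op": "apply_moves", "data": {
  "moves": [
    [-0.1,-0.4,0,0,0,0,1],
    [-0.1,-0.8,0,0,0,0,1],
    [0,-1,0,0,0,0,1],
    [0,-1,0,0,0,0,1],
    [0,-1,0,0,0,0,1],
    [0,-1,0,0,0,0,1],
    [0,-1,0,0,0,0,1],
    [0,-1,0,0,0,0,1]
  ]
}}

```text
time_s: 3.55
tool_pos: [0.5501, -0.3266, 0.2839]
tool_rot: [180.0, 0.0, 174.1]
force: [-0.4, 0.8, -0.7]
grip_width: 0.0867
grasp_force: 0.0
```

The sign was wrong: tool y points to world +y at this yaw. Nothing was touched, so I'll move back toward the plate.

Call:
{"op": "apply_moves", "data": {
  "moves": [
    [0,0.3,0,0,0,0,1],
    [0,0.6,0,0,0,0,1],
    [0,0.9,0,0,0,0,1],
    [0,1,0,0,0,0,1]
  ]
}}

```text
time_s: 3.95
tool_pos: [0.5702, -0.1262, 0.2842]
tool_rot: [180.0, 0.1, 174.1]
force: [0.4, -0.4, 0.4]
grip_width: 0.0871
grasp_force: 0.0
```

Call:
{"op": "apply_moves", "data": {
  "moves": [
    [0.05,0.3,0,0,0,0,1],
    [0.1,0.6,0,0,0,0,1],
    [0.15,0.9,0,0,0,0,1],
    [0.2,1,0,0,0,0,1]
  ]
}}

```text
time_s: 4.35
tool_pos: [0.5514, 0.0728, 0.284]
tool_rot: [180.0, 0.1, 174.1]
force: [0.2, 0.6, -0.1]
grip_width: 0.0869
grasp_force: 0.0
```

Call:
{"op": "apply_moves", "data": {
  "moves": [
    [0,0.3,0,0,0,0,1],
    [0,0.5,0,0,0,0,1],
    [0,0.5,0,0,0,0,1],
    [0,0.5,0,0,0,0,1]
  ]
}}

```text
time_s: 4.75
tool_pos: [0.5615, 0.1715, 0.2838]
tool_rot: [180.0, -0.0, 174.3]
force: [0.6, -0.5, 0.3]
grip_width: 0.0872
grasp_force: 0.0
```

Run:
```python
from h import *
import json
o=env.get_obs();c=viewer.get_calibration('wrist');im=viewer.read_camera('wrist');cv2.imwrite('pics/w2.png',im[...,::-1])
json.dump({k:np.array(v).tolist() for k,v in c.items()},open('w2.json','w'))
print(o['time_s'],o['tool_pos'],o['tool_rot'],c['position'])
for t in ['filter_plate','plate_stand']: print(t,[(d['location'],d['conf']) for d in boxes_of('wrist',t)])
print(proj(c,[.497,.184,.116]))
```

```text
4.75 [0.56149936 0.1715105  0.28377955] [ 1.79995046e+02 -2.10600573e-03  1.74314842e+02] [0.48247622 0.17975021 0.48526061]
filter_plate [([400.4, 121.5], 0.93), ([320.0, 150.2], 0.82)]
plate_stand [([312.9, 145.3], 0.6)]
[[322.97418161 148.43916375]]
```

View pics/w2.png

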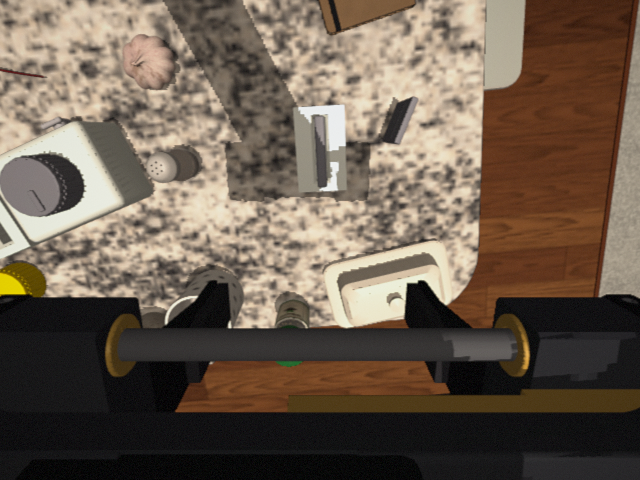

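The plate's top edge in the stand runs from about (321,114) to (321,187), and the look-alike stands at (400,121). I'll measure the edge with the mask.

Run:
```python
from h import *
import json
np.set_printoptions(precision=4,suppress=True)
c=json.load(open('w2.json'))
g=cv2.cvtColor(cv2.imread('pics/w2.png'),cv2.COLOR_BGR2GRAY)
for r in (108,111,113,116,120,135,150,165,180,184,186,188,190,192): print(r,g[r,304:336])
```

```text
108 [237 237 237 238 238 237 236 237 237 237 236 236 236 236 236 237 237 236
 237 236 236 237 236 236 236 236 236 236 236 237 236 236]
111 [235 236 236 235 236 236 236 236 236 235 235 236 237 236 236 236 236 236
 237 236 236 236 236 236 236 234 236 237 236 236 237 236]
113 [237 237 236 235 236 236 237 237 238 237 238 238 239 238 237 237 238 237
 237 237 236 237 236 236 237 237 237 236 236 236 236 237]
116 [192 230 236 237 237 233 215 159 109 105 101 109 112 113 112 115 119 122
 124 134 169 193 197 202 223 236 236 236 236 236 237 235]
120 [146 148 144 152 188 228 228 176 127 115 112 124 136 142 143 145 149 150
 143 122 115 152 189 208 227 237 237 236 237 237 235 236]
135 [145 146 147 145 146 146 143 134 124 125 108  76  67  79 111 129 138 149
 152 138 109 112 165 198 217 231 236 237 236 235 237 237]
150 [145 146 143 143 146 146 147 141 131 126 120  95  62  69  75  75  77  78
  76  75  69  88 129 171 182 213 237 223 184 170 169 169]
165 [144 146 146 144 142 142 146 144 139 127 121 124  97  67  68  74  76  74
  76  73  73  70  94 113 114 129 206 239 238 237 237 236]
180 [144 144 143 143 143 144 143 144 144 137 127 121 107  78  67  72  73  74
  73  72  73  70  81 127 177 192 213 235 237 237 237 238]
184 [142 144 143 143 144 146 140 141 144 144 143 140 140 115  72  72  73  72
  74  74  72  68  92 193 238 237 237 238 237 237 238 238]
186 [143 144 141 143 142 142 144 143 142 143 144 142 142 122  85  66  63  68
  73  74  77  90 152 221 238 237 237 238 237 237 238 238]
188 [142 142 144 143 143 143 143 142 142 143 144 143 141 143 140 141 153 205
 236 237 236 238 239 238 237 238 238 238 238 238 237 239]
190 [143 143 143 143 143 143 143 143 141 145 143 144 143 144 147 183 210 196
 185 224 239 241 240 240 238 231 222 215 218 214 198 186]
192 [106  97  86  84  85  87  85  88  89  92  91  94  96  98  97  95  96  91
  89  94 101  99  99 100 100  92  91  90  88  82  74  72]
```

Run:
```python
from h import *
import json
np.set_printoptions(precision=4,suppress=True)
c=json.load(open('w2.json'))
f=lambda u:onz(c,u,.116)[:2]
a,b=f((319.2,118.5)),f((322.2,187)); d=b-a
print(a,b,np.linalg.norm(d),np.degrees(np.arctan2(d[1],d[0])),'w',np.linalg.norm(f((315.2,150))-f((325.2,150))))
# centre from near end
print('centre',b-d/np.linalg.norm(d)*.035)
T=(b-d/np.linalg.norm(d)*.035)-env.get_obs()['tool_pos'][:2]
y=np.radians(env.get_obs()['tool_rot'][2]); print('tool xy shift',T@[np.cos(y),np.sin(y)],T@[np.sin(y),-np.cos(y)])
```

```text
[0.4686 0.183 ] [0.535  0.1796] 0.0665622222523106 -2.9195373513447858 w 0.009957301855642245
centre [0.5001 0.1814]
tool xy shift 0.06365756390376888 0.007466530983106705
```

Call:
{"op": "apply_moves", "data": {
  "moves": [
    [0.16,0.02,0.1,0,0,-0.033,0.5],
    [0.318,0.037,0.2,0,0,-0.033,0.5],
    [0.318,0.037,0.35,0,0,-0.033,0.5],
    [0.318,0.037,0.5,0,0,-0.033,0.5],
    [0.318,0.037,0.65,0,0,-0.033,0.5],
    [0.318,0.037,0.75,0,0,-0.033,0.5],
    [0.318,0.037,0.75,0,0,-0.033,0.5]
  ]
}}

```text
time_s: 5.6
tool_pos: [0.4981, 0.1799, 0.131]
tool_rot: [-179.9, -0.3, 176.7]
force: [-1.5, -0.1, -0.1]
grip_width: 0.0452
grasp_force: 0.0
```

Run:
```python
from h import *
o=env.get_obs();print(o['time_s'],o['tool_pos'],o['tool_rot'],o['grip_width'])
c=viewer.get_calibration('wrist')
w=viewer.read_camera('wrist');s=viewer.read_camera('scene')
cv2.imwrite('pics/g1.png',np.hstack([cv2.resize(w[100:400,160:480],(400,375)),cv2.resize(s[220:400,180:372],(400,375))])[...,::-1])
```

```text
5.6 [0.4981341  0.17988794 0.13096119] [-179.85692512   -0.28730002  176.65625418] 0.04519060800191696
```

View pics/g1.png

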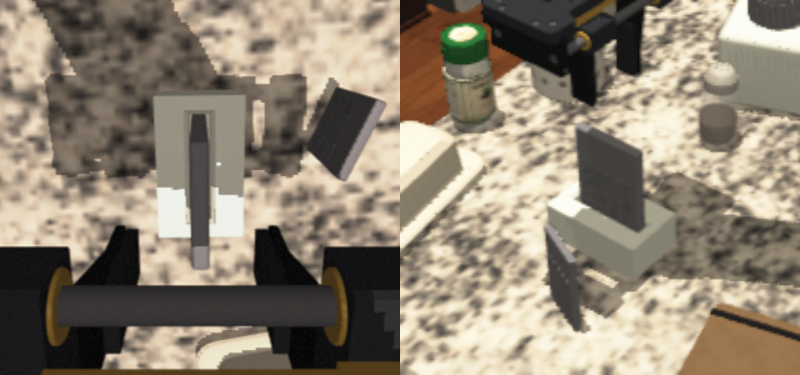

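Run:
```python
from h import *
np.set_printoptions(precision=1,suppress=True)
W,S=[viewer.get_calibration(k) for k in('wrist','scene')]
y=np.radians(-3);u=np.array([np.cos(y),np.sin(y),0])
P=np.array([.5,.1814,.116]); L=[P-.035*u,P,P+.035*u,env.get_obs()['tool_pos']]
print((proj(W,L)-[160,100])*1.25); print((proj(S,L)-[180,220])*[400/192,375/180]+[400,0])
print((proj(S,[[.5,.1814,.036],[.531,-.2,.09]])))
```

```text
[[195.3 134.4]
 [195.7 200.8]
 [196.  261.8]
 [195.7 214.8]]
[[640.4 150.4]
 [608.9 134.8]
 [578.4 119.9]
 [607.5 117.5]]
[[281.9 318.7]
 [371.4 205. ]]
```

The wrist crop shows the plate's top edge between the fingers, from (199,142) to (201,268), about 3 mm from my prediction in x and y. The scene crop agrees. I'll correct for that, go down and grip.

Call:
{"op": "apply_moves", "data": {
  "moves": [
    [-0.02,0.015,0.1,0,0,0,0.5],
    [-0.02,0.015,0.2,0,0,0,0.5],
    [-0.02,0.015,0.235,0,0,0,0.5],
    [-0.02,0.015,0.235,0,0,0,0.5],
    [-0.02,0.015,0.235,0,0,0,0],
    [-0.02,0.015,0.235,0,0,0,0],
    [-0.02,0.015,0.235,0,0,0,0],
    [-0.02,0.015,0.235,0,0,0,0],
    [-0.02,0.015,0.235,0,0,0,0],
    [-0.02,0.015,0.235,0,0,0,0]
  ],
  "grip_force": 20
}}

```text
time_s: 6.7
tool_pos: [0.5043, 0.1852, 0.0869]
tool_rot: [-180.0, 0.0, 176.8]
force: [0.1, -0.1, -0.6]
grip_width: 0.0044
grasp_force: 0.0
```

Run:
```python
from h import *
o=env.get_obs();print(o['time_s'],o['tool_pos'],o['tool_rot'],o['grip_width'],o['force'])
w=viewer.read_camera('wrist');s=viewer.read_camera('scene');d=viewer.read_camera('side')
o=env.get_obs();print(o['grip_width'],o['grasp_force'])
cv2.imwrite('pics/g2.png',np.hstack([cv2.resize(w[100:400,160:480],(400,375)),cv2.resize(s[220:400,180:372],(400,375))])[...,::-1])
```

```text
6.7 [0.50426107 0.18515331 0.08685708] [-1.79998404e+02  9.75252566e-03  1.76805472e+02] 0.004430794524294682 [ 0.10997949 -0.12232371 -0.58008199]
0.0008907818353906875 0.0
```

View pics/g2.png

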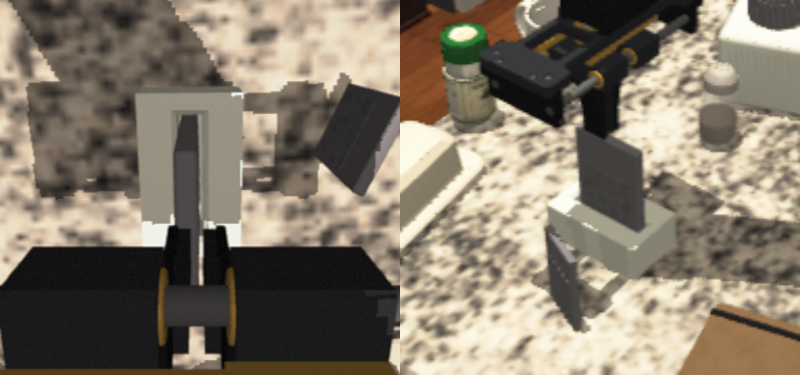

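Run:
```python
from h import *
np.set_printoptions(precision=4,suppress=True)
S,D=[viewer.get_calibration(k) for k in('scene','side')]
T=[.6494,0,.1826]
print('TCP proj',proj(S,T),proj(D,T))
# tips at start (scene: 254,168 & 293,180; side 359,193 & 408,193), fingers along x
for a,b in [((254,168),(408,193)),((293,180),(359,193))]: print(tri([(S,a),(D,b)]))
T=env.get_obs()['tool_pos']; print('now TCP proj',T,proj(S,T),(proj(S,T)-[180,220])*[400/192,375/180]+[400,0],proj(D,T))
d=viewer.read_camera('side');s=viewer.read_camera('scene')
cv2.imwrite('pics/g3.png',np.hstack([cv2.resize(d[130:270,240:390],(400,373),interpolation=cv2.INTER_CUBIC),cv2.resize(s[240:340,220:327],(400,373),interpolation=cv2.INTER_CUBIC)])[...,::-1])
```

```text
TCP proj [[275.59   189.6038]] [[378.8109 211.2135]]
[0.7053 0.0016 0.2196]
[0.6046 0.0014 0.2206]
now TCP proj [0.5042 0.1851 0.0867] [[277.7827 297.7664]] [[603.714  162.0132]] [[306.5018 217.8705]]
```

View pics/g3.png

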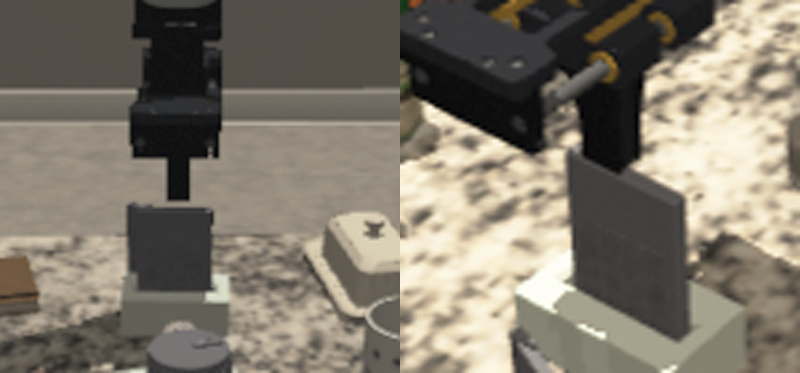

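The fingertips show about 36 mm above the reported TCP, both at the start (z 0.220 against 0.183) and now. They closed just above the plate, with tips at side crop (178,200) and the plate's top at (170,207). I'll open, centre by -4 mm in x and -4 mm in y, and go down another 39 mm.

Call:
{"op": "apply_moves", "data": {
  "moves": [
    [0,0,-0.05,0,0,0,0.5],
    [0.02,-0.018,-0.05,0,0,0,0.5],
    [0.02,-0.018,-0.05,0,0,0,0.5],
    [0.02,-0.018,-0.05,0,0,0,0.5],
    [0.02,-0.018,-0.05,0,0,0,0.5],
    [0.02,-0.018,0.03,0,0,0,0.5],
    [0.02,-0.018,0.1,0,0,0,0.5],
    [0.02,-0.018,0.17,0,0,0,0.5],
    [0.02,-0.018,0.193,0,0,0,0.5],
    [0.02,-0.018,0.193,0,0,0,0.5]
  ]
}}

```text
time_s: 7.95
tool_pos: [0.4992, 0.1815, 0.0469]
tool_rot: [-180.0, -0.1, 176.8]
force: [0.3, 0.9, 0.5]
grip_width: 0.0434
grasp_force: 0.0
```

Call:
{"op": "apply_moves", "data": {
  "moves": [
    [0,0,0,0,0,0,0],
    [0,0,0,0,0,0,0],
    [0,0,0,0,0,0,0],
    [0,0,0,0,0,0,0],
    [0,0,0,0,0,0,0],
    [0,0,0,0,0,0,0],
    [0,0,0,0,0,0,0]
  ],
  "grip_force": 25
}}

```text
time_s: 8.65
tool_pos: [0.5002, 0.1818, 0.0484]
tool_rot: [180.0, 0.0, 176.8]
force: [0.1, 1.0, 1.4]
grip_width: 0.0098
grasp_force: 25.0
```

The plate is gripped (9.8 mm, 25 N). I'll lift straight up and check.

Call:
{"op": "apply_moves", "data": {
  "moves": [
    [0,0,-0.1,0,0,0,0],
    [0,0,-0.25,0,0,0,0],
    [0,0,-0.45,0,0,0,0],
    [0,0,-0.65,0,0,0,0],
    [0,0,-0.8,0,0,0,0],
    [0,0,-0.85,0,0,0,0],
    [0,0,-0.85,0,0,0,0],
    [0,0,-0.85,0,0,0,0]
  ]
}}

```text
time_s: 9.45
tool_pos: [0.4991, 0.1814, 0.2163]
tool_rot: [-179.9, -0.1, 176.8]
force: [-0.1, -0.4, -1.2]
grip_width: 0.0096
grasp_force: 25.0
```

Run:
```python
from h import *
o=env.get_obs();p=o['tool_pos'];y=np.radians(o['tool_rot'][2]);print(p,o['grip_width'],o['grasp_force'])
T=np.array([.532,-.1997])-p[:2]; print('tool xy/.2',T@[np.cos(y),np.sin(y)]/.2,T@[np.sin(y),-np.cos(y)]/.2,'turn',-(np.radians(196.7)-y)/1.5)
```

```text
[0.4991324  0.18136128 0.21627361] 0.009647392346672588 24.996915610972792
tool xy/.2 -0.2703757334632402 -1.8931709841019795 turn -0.23152480238602666
```

Call:
{"op": "apply_moves", "data": {
  "moves": [
    [-0.05,-0.2,0,0,0,0,0],
    [-0.1,-0.45,0,0,0,0,0],
    [-0.135,-0.7,0,0,0,0,0],
    [-0.135,-0.95,0,0,0,0,0]
  ]
}}

```text
time_s: 9.85
tool_pos: [0.5154, -0.01, 0.2154]
tool_rot: [-180.0, -0.2, 176.8]
force: [1.0, -0.3, -1.3]
grip_width: 0.0097
grasp_force: 25.0
```

Call:
{"op": "apply_moves", "data": {
  "moves": [
    [-0.135,-0.2,0,0,0,-0.06,0],
    [-0.135,-0.4,0,0,0,-0.12,0],
    [-0.135,-0.6,0,0,0,-0.18,0],
    [-0.135,-0.8,0,0,0,-0.232,0],
    [-0.135,-0.943,0,0,0,-0.232,0],
    [-0.135,-0.943,0,0,0,-0.232,0],
    [-0.135,-0.943,0,0,0,-0.232,0],
    [-0.135,-0.943,0,0,0,-0.232,0]
  ]
}}

```text
time_s: 10.65
tool_pos: [0.5326, -0.1959, 0.2167]
tool_rot: [179.9, -0.1, -163.1]
force: [0.0, -0.5, -1.5]
grip_width: 0.0099
grasp_force: 25.0
```

Run:
```python
from h import *
import json
np.set_printoptions(precision=4,suppress=True)
o=env.get_obs();p=o['tool_pos'];print(p,o['tool_rot'],o['grip_width'])
for k in('wrist','side','scene'):
    c=viewer.get_calibration(k);json.dump({a:np.array(v).tolist() for a,v in c.items()},open(f'{k}3.json','w'))
    im=viewer.read_camera(k);cv2.imwrite(f'pics/{k}3.png',im[...,::-1])
    for d in masks_of(k,'filter_plate')[:3]:
        m=d['pixels'].astype('uint8');ys,xs=np.nonzero(m)
        if len(xs): print(k,round(d['conf'],2),d['location'],len(xs),cv2.minAreaRect(np.c_[xs,ys].astype('f4')),[xs.min(),xs.max(),ys.min(),ys.max()]); 
    y=o['tool_rot'][2]; R=Ro.from_euler('z',y-180,degrees=True)
    zt=p[2]+.036+.032
    box=np.array([[sx*.035,sy*.005,z] for z in(zt-.11,zt) for sx in(-1,1) for sy in(-1,1)])
    print(k,proj(c,R.apply(box)+[p[0],p[1],0]).round(1).tolist())
```

```text
[ 0.5326 -0.1959  0.2167] [ 179.8749   -0.0896 -163.1397] 0.009890321559866235
wrist 0.73 [320.5, 285.9] 3633 ((318.1971130371094, 298.5029296875), (193.05838012695312, 25.921876907348633), 89.44908905029297) [np.int64(305), np.int64(331), np.int64(202), np.int64(395)]
wrist [[309.1, 201.5], [323.7, 201.5], [309.7, 295.2], [323.2, 295.2], [303.7, 251.8], [329.2, 251.8], [305.3, 400.8], [327.7, 400.7]]
side 0.76 [323.3, 235.5] 2160 ((329.5, 231.5), (65.0, 41.0), 90.0) [np.int64(309), np.int64(350), np.int64(199), np.int64(264)]
side 0.67 [297.5, 221.4] 419 ((295.0, 220.0), (26.0, 16.0), 90.0) [np.int64(287), np.int64(303), np.int64(207), np.int64(233)]
side 0.16 [253.2, 280.6] 491 ((252.66000366210938, 282.3800354003906), (23.0, 25.399999618530273), 53.13010025024414) [np.int64(239), np.int64(266), np.int64(269), np.int64(293)]
side [[309.7, 265.3], [307.9, 262.5], [348.1, 259.1], [345.9, 256.5], [310.0, 204.8], [308.0, 202.6], [350.6, 199.8], [348.3, 197.7]]
scene 0.96 [259.2, 354.4] 499 ((258.1980285644531, 352.980224609375), (49.15483856201172, 13.33349895477295), 84.2894058227539) [np.int64(250), np.int64(266), np.int64(329), np.int64(377)]
scene 0.8 [371.4, 150.3] 1394 ((372.54412841796875, 149.4264678955078), (32.74940490722656, 49.23915481567383), 4.39870548248291) [np.int64(356), np.int64(390), np.int64(124), np.int64(175)]
scene [[387.7, 173.6], [386.7, 175.6], [357.0, 169.4], [355.9, 171.3], [391.1, 126.6], [390.2, 128.3], [358.9, 122.8], [357.7, 124.5]]
```

The masks match the predicted held plate within about 1 px, so the plate is centred and the 36 mm offset is confirmed. I'll align over the slot and lower the plate to just above the mouth.

Call:
{"op": "apply_moves", "data": {
  "moves": [
    [0.011,-0.0175,0,0,0,0,0],
    [0.011,-0.0175,0.1,0,0,0,0],
    [0.011,-0.0175,0.2,0,0,0,0],
    [0.011,-0.0175,0.3,0,0,0,0],
    [0.011,-0.0175,0.38,0,0,0,0],
    [0.011,-0.0175,0.38,0,0,0,0],
    [0.011,-0.0175,0.38,0,0,0,0]
  ]
}}

```text
time_s: 11.65
tool_pos: [0.5319, -0.202, 0.1426]
tool_rot: [-180.0, 0.0, -163.3]
force: [0.2, -0.1, 0.2]
grip_width: 0.0096
grasp_force: 25.0
```

Call:
{"op": "apply_moves", "data": {
  "moves": [
    [0,0,0.03,0,0,0,0],
    [0,0,0.05,0,0,0,0],
    [0,0,0.07,0,0,0,0],
    [0,0,0.085,0,0,0,0],
    [0,0,0.1,0,0,0,0],
    [0,0,0.1,0,0,0,0]
  ]
}}

```text
time_s: 12.25
tool_pos: [0.5357, -0.2023, 0.1307]
tool_rot: [-179.7, 0.5, -163.2]
force: [-7.1, 2.6, 30.8]
grip_width: 0.0098
grasp_force: 25.0
```

Contact on the chamfer: the force points to unit -x and +y. I'll back up a little, shift that way and try again.

Call:
{"op": "apply_moves", "data": {
  "moves": [
    [0,0,-0.06,0,0,0,0],
    [0.0125,0.01,-0.07,0,0,0,0],
    [0.0125,0.01,-0.07,0,0,0,0],
    [0.0125,0.01,-0.05,0,0,0,0],
    [0.0125,0.01,-0.03,0,0,0,0],
    [0.0125,0.01,-0.02,0,0,0,0],
    [0.0125,0.01,-0.02,0,0,0,0]
  ]
}}

```text
time_s: 12.95
tool_pos: [0.5319, -0.1995, 0.1283]
tool_rot: [-179.9, 0.3, -163.2]
force: [1.9, 2.5, 10.4]
grip_width: 0.0101
grasp_force: 25.0
```

Call:
{"op": "apply_moves", "data": {
  "moves": [
    [0,0,0.01,0,0,0,0],
    [0,0,0.02,0,0,0,0],
    [0,0,0.03,0,0,0,0],
    [0,0,0.03,0,0,0,0]
  ]
}}

```text
time_s: 13.35
tool_pos: [0.5362, -0.1985, 0.1253]
tool_rot: [-179.8, 0.8, -163.1]
force: [6.5, 4.1, 16.7]
grip_width: 0.0099
grasp_force: 25.0
```

Call:
{"op": "apply_moves", "data": {
  "moves": [
    [-0.0075,0.004,-0.02,0,0,0,0],
    [-0.0075,0.004,0,0,0,0,0],
    [-0.0075,0.004,0.02,0,0,0,0],
    [-0.0075,0.004,0.03,0,0,0,0],
    [-0.0075,0.004,0.03,0,0,0,0]
  ]
}}

```text
time_s: 13.85
tool_pos: [0.5391, -0.1971, 0.1202]
tool_rot: [-179.7, 1.0, -163.1]
force: [8.5, 6.1, 20.0]
grip_width: 0.0098
grasp_force: 25.0
```

Call:
{"op": "apply_moves", "data": {
  "moves": [
    [-0.01,0.006,-0.02,0,0,0,0],
    [-0.015,0.008,0,0,0,0,0],
    [-0.015,0.008,0.02,0,0,0,0],
    [-0.015,0.008,0.04,0,0,0,0],
    [-0.015,0.008,0.04,0,0,0,0]
  ]
}}

```text
time_s: 14.35
tool_pos: [0.5429, -0.1948, 0.1126]
tool_rot: [-179.6, 1.1, -163.1]
force: [12.4, 5.0, 18.9]
grip_width: 0.01
grasp_force: 25.0
```

```bash
cat > chk.py <<'E'
from h import *
np.set_printoptions(precision=4,suppress=True)
def chk(n):
    o=env.get_obs();p=o['tool_pos'];print(o['time_s'],p,o['tool_rot'],o['force'])
    R=Ro.from_euler('xyz',o['tool_rot'],degrees=True)
    for k in('wrist','side','scene'):
        c=viewer.get_calibration(k);im=viewer.read_camera(k);cv2.imwrite(f'pics/{k}{n}.png',im[...,::-1])
        box=np.array([[sx*.035,sy*.005,z] for z in(-.068+.11,-.068) for sx in(-1,1) for sy in(-1,1)])
        q=proj(c,R.apply(box)+p); print(k,'pred top',q[4:].round(1).tolist(),'bot',q[:4].round(1).tolist())
        for d in masks_of(k,'filter_plate')[:3]:
            m=d['pixels'].astype('uint8')
            cs=max(cv2.findContours(m,cv2.RETR_EXTERNAL,cv2.CHAIN_APPROX_NONE)[0],key=len)
            print('  ',round(d['conf'],2),cv2.approxPolyDP(cs,3,True)[:,0].tolist())
E
python3 -c "from chk import *; chk(4)"
```

```text
14.35 [ 0.5429 -0.1948  0.1126] [-179.6204    1.1406 -163.0849] [12.4006  4.9811 18.9313]
wrist pred top [[304.9, 400.8], [327.3, 400.8], [303.3, 252.0], [328.8, 252.0]] bot [[309.8, 295.0], [323.3, 295.0], [309.2, 201.3], [323.8, 201.4]]
   0.92 [[312, 168], [304, 319], [307, 327], [327, 327], [331, 311], [328, 183], [324, 168]]
side pred top [[353.3, 255.3], [351.1, 252.8], [315.0, 262.2], [313.0, 259.5]] bot [[352.0, 308.6], [349.9, 305.7], [315.7, 316.3], [313.9, 313.2]]
   0.84 [[288, 206], [288, 232], [303, 233], [304, 222], [297, 220], [296, 208]]
   0.55 [[356, 260], [344, 262], [342, 274], [330, 278], [328, 253], [322, 251], [302, 306], [319, 309], [338, 305]]
scene pred top [[353.5, 165.9], [352.4, 167.8], [384.1, 170.7], [383.1, 172.6]] bot [[351.1, 208.1], [350.1, 210.1], [380.2, 213.1], [379.3, 215.2]]
   0.9 [[349, 172], [360, 204], [382, 211], [391, 207], [379, 172], [372, 174], [370, 186], [361, 182], [360, 171]]
   0.77 [[250, 328], [251, 358], [265, 378], [264, 344]]
```

The masks show the plate has tilted about 20° in the grip, foot toward -x, so its -x end caught the rim and the slot lies further to +x. I'll raise it clear, then measure the tilt and re-measure the slot's ends.

Call:
{"op": "apply_moves", "data": {
  "moves": [
    [0,0,-0.1,0,0,0,0],
    [0,0,-0.25,0,0,0,0],
    [0,0,-0.35,0,0,0,0],
    [0,0,-0.4,0,0,0,0],
    [0,0,-0.4,0,0,0,0],
    [0,0,-0.4,0,0,0,0]
  ],
  "grip_force": 50
}}

```text
time_s: 15.25
tool_pos: [0.5315, -0.1968, 0.1844]
tool_rot: [179.9, -0.1, -163.3]
force: [-0.2, 1.0, -1.4]
grip_width: 0.0097
grasp_force: 50.0
```

Run:
```python
from chk import *
import json
chk(5)
def prof(img,c,a,yl,xs,z=.09):
    g=cv2.cvtColor(cv2.imread(img),cv2.COLOR_BGR2GRAY)
    R=np.array([[np.cos(a),-np.sin(a)],[np.sin(a),np.cos(a)]])
    P=np.array([np.r_[R@[x,yl]+[.5313,-.1992],z] for x in xs]); u=proj(c,P).astype('f4')
    return cv2.remap(g,u[:,0],u[:,1],cv2.INTER_LINEAR)[:,0]
a=np.radians(16.7);xs=np.arange(-.056,.057,.002)
W=json.load(open('w1.json'));D=viewer.get_calibration('side');S=viewer.get_calibration('scene')
print((xs*1000).astype(int).tolist())
for n,i,c in [('w1','pics/w1.png',W),('side','pics/side0.png',D),('scene','pics/scene0.png',S)]:
    for yl in (-.004,0,.004): print(n,yl,prof(i,c,a,yl,xs).tolist())
ys=np.arange(-.03,.031,.002)
print('across',(ys*1000).astype(int).tolist())
for n,i,c in [('w1','pics/w1.png',W),('side','pics/side0.png',D),('scene','pics/scene0.png',S)]:
    for x0 in(-.02,.02): print(n,x0,[int(prof(i,c,a,y,[x0])[0]) for y in ys])
```

```text
15.25 [ 0.5315 -0.1968  0.1844] [ 179.9176   -0.1304 -163.2662] [-0.2233  1.0162 -1.3815]
wrist pred top [[304.9, 400.8], [327.3, 400.8], [303.2, 252.0], [328.8, 252.0]] bot [[309.7, 295.0], [323.3, 295.0], [309.2, 201.3], [323.8, 201.3]]
   0.93 [[312, 168], [305, 245], [305, 326], [328, 327], [331, 299], [326, 171]]
   0.34 [[639, 235], [601, 296], [632, 293], [639, 297]]
side pred top [[349.4, 218.3], [347.1, 216.0], [309.3, 223.5], [307.4, 221.1]] bot [[346.8, 275.6], [344.7, 272.8], [308.9, 282.0], [307.1, 279.1]]
   0.79 [[288, 206], [288, 230], [303, 231], [303, 210]]
   0.62 [[316, 213], [294, 271], [330, 278], [352, 223], [339, 220], [337, 237], [325, 241], [323, 215]]
scene pred top [[359.0, 136.9], [357.8, 138.7], [390.7, 140.8], [389.7, 142.6]] bot [[357.2, 182.2], [356.1, 184.2], [387.4, 186.6], [386.5, 188.6]]
   0.91 [[251, 328], [253, 361], [265, 376], [264, 346]]
   0.66 [[357, 141], [369, 185], [395, 182], [397, 175], [386, 142], [381, 141], [378, 154], [370, 156], [366, 139]]
[-56, -54, -52, -49, -47, -45, -43, -41, -39, -37, -35, -33, -31, -29, -27, -25, -23, -21,
[... 3095 characters left out ...]
2, 132, 131, 132, 121, 90, 114, 121]
side -0.02 [104, 128, 179, 208, 218, 219, 218, 218, 197, 161, 122, 98, 95, 101, 119, 157, 179, 188, 193, 201, 210, 216, 218, 218, 218, 218, 215, 209, 208, 212, 216]
side 0.02 [100, 127, 185, 209, 218, 218, 218, 219, 198, 164, 124, 99, 95, 107, 127, 157, 179, 186, 193, 201, 209, 216, 218, 218, 219, 218, 215, 213, 212, 215, 217]
scene -0.02 [106, 106, 106, 106, 106, 160, 219, 251, 252, 252, 252, 251, 250, 248, 247, 245, 242, 214, 176, 145, 144, 148, 191, 231, 251, 252, 252, 252, 252, 221, 183]
scene 0.02 [227, 223, 219, 217, 231, 244, 251, 251, 252, 252, 252, 251, 249, 247, 246, 244, 223, 192, 167, 162, 158, 157, 158, 158, 158, 158, 157, 157, 149, 138, 129]
```

The slot's centre is confirmed at about (0.5323, -0.1989), good to 1 mm. The plate is tilted about 19°, so I'll tilt the tool -19° about its y, around the grasp point, to bring the plate upright.

Call:
{"op": "apply_moves", "data": {
  "moves": [
    [-0.03,0,-0.01,0,-0.075,0,0],
    [-0.06,0,-0.015,0,-0.15,0,0],
    [-0.09,0,-0.015,0,-0.225,0,0],
    [-0.09,0,-0.015,0,-0.225,0,0],
    [-0.09,0,-0.015,0,-0.225,0,0],
    [-0.09,0,-0.015,0,-0.225,0,0]
  ],
  "grip_force": 60
}}

```text
time_s: 16.15
tool_pos: [0.5509, -0.191, 0.1898]
tool_rot: [-180.0, 19.3, -163.1]
force: [0.2, 0.7, -0.3]
grip_width: 0.0093
grasp_force: 60.0
```

```bash
cat > fit.py <<'E'
from h import *
from scipy.optimize import minimize
np.set_printoptions(precision=4,suppress=True)
def fit(n,yaw0=None,verbose=True):
    ps=[];rs=[];ms=[]
    for k in('side','scene','wrist'):
        c=viewer.get_calibration(k);im=viewer.read_camera(k);cv2.imwrite(f'pics/{k}_{n}.png',im[...,::-1])
        o=env.get_obs();ps.append(o['tool_pos']);rs.append(o['tool_rot'])
        best=None
        pc=proj(c,o['tool_pos']+[0,0,.02])[0]
        for d in masks_of(k,'filter_plate'):
            o=env.get_obs();ps.append(o['tool_pos']);rs.append(o['tool_rot'])
            if np.linalg.norm(np.array(d['location'])-pc)<60 and d['conf']>.4 and best is None: best=d
        if best is not None and k!='wrist':
            cs=max(cv2.findContours(best['pixels'].astype('uint8'),cv2.RETR_EXTERNAL,cv2.CHAIN_APPROX_NONE)[0],key=len)[:,0]
            ms.append((k,c,cs,best['pixels']))
    p=np.mean(ps,0);R=Ro.from_euler('xyz',rs,degrees=True).mean()
    print('tool',p,R.as_euler('xyz',degrees=True),'std',np.std(ps,0))
    uy=R.as_matrix()[:,1]; yaw=np.arctan2(-uy[0],uy[1])
    box=np.array([[sx*.035,sy*.005,z] for z in(0,.11) for sx in(-1,1) for sy in(-1,1)])
    def world(v): # v: foot x,y,z, tilt about unit y, yaw fixed
        return (Ro.from_euler('z',yaw)*Ro.from_euler('y',v[3])).apply(box)+v[:3]
    def cost(v):
        e=0
        for k,c,cs,m in ms:
            h=cv2.convexHull(proj(c,world(v)).astype('f4'));q=np.zeros((480,640),'uint8')
            cv2.fillConvexPoly(q,(h*16).round().astype('i4'),1,shift=4)
            M=cv2.fillConvexPoly(np.zeros((480,640),'uint8'),cv2.convexHull(cs),1)
            e+=np.sum(q!=M)
        return e
    g=p+R.as_matrix()[:,2]*-.055; v0=np.r_[g[0],g[1],g[2]-.097,0.]
    sc=np.array([.004,.004,.004,.08]); best=None
    for t in(-.2,0,.2):
        r=minimize(lambda s:cost(v0+s*sc),[0,0,0,t/.08],method='Nelder-Mead',options=dict(initial_simplex=np.vstack([[0,0,0,t/.08],np.eye(4)*1.+[0,0,0,t/.08]]),maxiter=300))
        if best is None or r.fun<best.fun: best=r
    v=v0+best.x*sc; print('foot',v[:3],'tilt deg',np.degrees(v[3]),'yaw',np.degrees(yaw),'cost',best.fun,'grasp',g)
    return v,p,R
E
python3 -c "from fit import *; fit(6)"
```

```text
tool [ 0.5508 -0.1911  0.1894] [-179.9815   19.3106 -163.1391] std [0.0003 0.0002 0.0002]
foot [ 0.5352 -0.1956  0.1496] tilt deg 1.9914729863884229 yaw 16.854793081028237 cost 641.0 grasp [ 0.5334 -0.1963  0.2413]
```

Run:
```python
from h import *
np.set_printoptions(precision=1,suppress=True)
for k in('side','scene'):
    c=viewer.get_calibration(k);viewer.read_camera(k)
    for d in masks_of(k,'filter_plate')[:3]:
        m=d['pixels'].astype('uint8');cs=max(cv2.findContours(m,cv2.RETR_EXTERNAL,cv2.CHAIN_APPROX_NONE)[0],key=len)
        print(k,round(d['conf'],2),cv2.approxPolyDP(cs,2,True)[:,0].tolist())
    R=Ro.from_euler('z',16.85,degrees=True)
    box=np.array([[sx*.035,sy*.005,z] for z in(0,.11) for sx in(-1,1) for sy in(-1,1)])
    print(proj(c,R.apply(box)+[.5334,-.1963,.145]).tolist())
g=cv2.cvtColor(cv2.imread('pics/side_6.png'),cv2.COLOR_BGR2GRAY)
for r in range(208,276,6): print(r,g[r,296:362:2])
for cc in (318,325,335,342): print('col',cc,g[250:290:1,cc])
```

```text
side 0.76 [[289, 206], [287, 231], [304, 232], [304, 215], [297, 208]]
side 0.66 [[352, 215], [337, 222], [340, 235], [330, 240], [323, 229], [316, 231], [312, 226], [311, 276], [348, 271]]
[[310.10024547518606, 280.5304949551349], [308.26404476574345, 277.69465970762315], [347.94079803645843, 274.06386510308715], [345.7916551746185, 271.3565938857772], [310.3762647101954, 221.96285180651876], [308.42817643030537, 219.55776170687648], [350.4227647591462, 216.6099707649827], [348.1244381541612, 214.3189181690868]]
scene 0.96 [[252, 328], [249, 331], [251, 358], [262, 377], [266, 379], [268, 375], [264, 344]]
[[386.5779434991462, 185.38290207688905], [385.6570930604475, 187.3769152377551], [356.3628149614282, 181.0362172470295], [355.2630670541619, 182.97591384980987], [389.9377443270757, 139.6184817196176], [388.9927917502277, 141.40517500892116], [358.1730025353378, 135.6972648665199], [357.0302367403736, 137.43267679049802]]
208 [ 93 113  51  24  61  54  27  26  27  27  29  26  26  26  23  18  16  15
  20  18  18  17  17  18  18  19  19  18  17  19  20  16  17]
214 [ 56  57  57  58 
[... 1495 characters left out ...]
171 150 110]
col 318 [ 52  52  52  52  54  55  54  55  57  57  57  56  54  54  55  53  52  54
  55  55  58  59  57  56  57  56  54  55  55  56  56  56  55  55  69 158
 226 226 226 226]
col 325 [ 56  55  55  55  54  55  55  56  54  54  54  55  55  55  54  53  55  57
  55  54  54  54  56  57  56  54  57  56  59 106 144 148 212 226 226 227
 226 226 226 226]
col 335 [ 56  54  52  52  53  55  57  57  57  56  54  55  56  54  53  55  58  57
  54  52  55  56  57 124 192 189 183 183 208 216 223 225 226 226 226 226
 226 226 226 226]
col 342 [ 55  54  52  53  53  56  57  55  52  52  53  53  52  54  56  57  56  55
  56  55  55  57 117 173 153 165 190 205 207 206 208 197 178 176 195 204
 201 203 210 219]
```

```bash
cat >> h.py <<'E'
def tu(d):
    R=Ro.from_euler('xyz',env.get_obs()['tool_rot'],degrees=True); return (R.inv().apply(d)/.2).round(4)
E
python3 - <<'E'
from h import *
u=lambda x,y,z: tu([x*.957-y*.288,x*.288+y*.957,z])
print(u(-.0047,-.0022,0),u(-.0047,-.0022,-.05),u(0,0,-.01))
E
```

```text
[ 0.0222 -0.011  -0.0078] [ 0.1049 -0.011   0.2281] [ 0.0165 -0.      0.0472]
```

Call:
{"op": "apply_moves", "data": {
  "moves": [
    [0.022,-0.011,-0.008,0,-0.015,0,0],
    [0.05,-0.011,0.07,0,-0.015,0,0],
    [0.08,-0.011,0.157,0,-0.015,0,0],
    [0.105,-0.011,0.228,0,-0.015,0,0],
    [0.105,-0.011,0.228,0,-0.015,0,0],
    [0.105,-0.011,0.228,0,-0.015,0,0]
  ]
}}

```text
time_s: 17.25
tool_pos: [0.5459, -0.1954, 0.1395]
tool_rot: [-180.0, 20.6, -163.3]
force: [-0.8, -0.4, -0.1]
grip_width: 0.0096
grasp_force: 60.0
```

Run:
```python
from fit import *
v,p,R=fit(7); print(env.get_obs()['force'])
d=np.array([.5322,-.1990])-v[:2]; print('unit d',d@[.957,.288],d@[-.288,.957], tu([0,0,-.01]))
g=cv2.cvtColor(cv2.imread('pics/side_7.png'),cv2.COLOR_BGR2GRAY)
for r in range(240,322,4): print(r,g[r,300:362:2])
```

```text
tool [ 0.5465 -0.1956  0.1404] [-179.9217   20.7081 -163.2323] std [0.0001 0.0001 0.0002]
foot [ 0.5322 -0.1984  0.0971] tilt deg -0.0763841467240942 yaw 16.740014758347247 cost 799.0 grasp [ 0.5279 -0.2011  0.1919]
[-0.4429  0.0938 -1.5896]
unit d -0.00015474193263954758 -0.0006132428498065195 [0.0177 0.0001 0.0468]
240 [ 62  42  50  51  51  46  30  29  26  27  26  25  22  20  20  19  17  18
  20  18  18  19  19  19  18  17  20  20 149 143 122]
244 [ 32  46  26  26  28  28  28  24  21  17  17  17  16  20  17  19  18  19
  18  20  16  18  18  19  32 109 154 166 205 193 179]
248 [103 103  88  20  19  19  18  17  20  19  17  18  21  17  18  18  19  19
  18  17  24  42  56  57 126 200 205 193 186 182 153]
252 [103 142 173 136  19  18  36  40  28  18  17  18  22  20  20  20  18  40
  57  57  57  56  57  56 150 211 208 183 178 187 200]
256 [127 127 127 126  88  18  31  39  19  16  20  17  16  17  17  18  20  29
  57  57  57  56  57  56 126 194 206 189 149 120 138]
260 [127 127 127 128  93  35  19  17  35  40  53  30  20  17  19  18  18  19
  44  58  57  57  57  57 134 168 165 155 136 100 
[... 1269 characters left out ...]
 200 187 181 197 212 227 227 207 170 162 173]
304 [128 128 126 127 126 125 124 124 124 124 121 119 116 129 109 101 102 102
 102 102 124 139 163 187 222 227 227 227 218 161 177]
308 [119 129 130 110 102 101 102 101 102 102 106 110 117 122 128 159 214 227
 228 227 227 227 227 216 208 191 153 112 102 133 197]
312 [ 99 115 128 128 128 128 128 128 128 128 128 129 125 123 121 153 125 101
 102 101 101 101 102 102 102 101 102 102 102 124 202]
316 [100 101 115 122 113 109 102 102 102 101 102 102 101 102 102 102 102 101
 102 102 102 102 101 102 101 102 102 102 103 108 109]
320 [100 100 101 102 101 101 102 101 101 101 102 102 102 102 102 102 102 102
 102 102 101 102 102 102 102 102 102 102 102 148 171]
```

Call:
{"op": "apply_moves", "data": {
  "moves": [
    [0.009,-0.003,0.023,0,0,0,0],
    [0.018,-0.003,0.047,0,0,0,0],
    [0.023,-0.003,0.061,0,0,0,0],
    [0.023,-0.003,0.061,0,0,0,0]
  ]
}}

```text
time_s: 17.95
tool_pos: [0.5454, -0.1956, 0.1251]
tool_rot: [179.9, 20.6, -163.3]
force: [-0.7, 0.2, -1.4]
grip_width: 0.0095
grasp_force: 60.0
```

The foot is at about 0.082, inside the mouth, with no force. I'll continue down.

Call:
{"op": "apply_moves", "data": {
  "moves": [
    [0.018,0,0.047,0,0,0,0],
    [0.035,0,0.094,0,0,0,0],
    [0.053,0,0.14,0,0,0,0],
    [0.053,0,0.14,0,0,0,0]
  ]
}}

```text
time_s: 18.35
tool_pos: [0.5451, -0.1952, 0.0941]
tool_rot: [179.9, 20.5, -163.3]
force: [0.6, 0.4, -0.3]
grip_width: 0.0097
grasp_force: 60.0
```

Call:
{"op": "apply_moves", "data": {
  "moves": [
    [0.015,0,0.04,0,0,0,0],
    [0.03,0,0.08,0,0,0,0],
    [0.034,0,0.09,0,0,0,0],
    [0.037,0,0.099,0,0,0,0],
    [0.04,0,0.106,0,0,0,0],
    [0.04,0,0.106,0,0,0,0]
  ]
}}

```text
time_s: 18.95
tool_pos: [0.5458, -0.1959, 0.0735]
tool_rot: [180.0, 20.6, -163.3]
force: [0.4, 0.2, -1.0]
grip_width: 0.0097
grasp_force: 60.0
```

Call:
{"op": "apply_moves", "data": {
  "moves": [
    [0.003,0,0.008,0,0,0,0],
    [0.006,0,0.015,0,0,0,0],
    [0.006,0,0.015,0,0,0,0]
  ]
}}

```text
time_s: 19.25
tool_pos: [0.5457, -0.1958, 0.0701]
tool_rot: [180.0, 20.6, -163.3]
force: [-0.2, -0.1, -0.9]
grip_width: 0.0092
grasp_force: 60.0
```

Call:
{"op": "apply_moves", "data": {
  "moves": [
    [0.003,0,0.008,0,0,0,0],
    [0.006,0,0.016,0,0,0,0],
    [0.009,0,0.024,0,0,0,0],
    [0.009,0,0.024,0,0,0,0]
  ]
}}

```text
time_s: 19.65
tool_pos: [0.5465, -0.1964, 0.0689]
tool_rot: [-180.0, 20.8, -163.3]
force: [-13.0, 2.6, 22.1]
grip_width: 0.0095
grasp_force: 60.0
```

Floor contact (22 N up) at foot 0.03. I'll ease off, open slightly and rise straight up.

Call:
{"op": "apply_moves", "data": {
  "moves": [
    [-0.007,0,-0.018,0,0,0,0],
    [-0.007,0,-0.018,0,0,0,0.4],
    [-0.007,0,-0.018,0,0,0,0.4],
    [-0.007,0,-0.018,0,0,0,0.4],
    [-0.007,0,-0.018,0,0,0,0.4],
    [-0.035,0,-0.09,0,0,0,0.4],
    [-0.09,0,-0.23,0,0,0,0.4],
    [-0.177,0,-0.468,0,0,0,0.4],
    [-0.265,0,-0.7,0,0,0,0.4],
    [-0.265,0,-0.7,0,0,0,0.4],
    [-0.265,0,-0.7,0,0,0,0.4]
  ]
}}

```text
time_s: 20.75
tool_pos: [0.5469, -0.1962, 0.2165]
tool_rot: [-179.9, 20.8, -163.2]
force: [0.5, 1.0, -0.9]
grip_width: 0.0349
grasp_force: 0.0
```

Run:
```python
from h import *
np.set_printoptions(precision=1,suppress=True)
R=Ro.from_euler('z',16.7,degrees=True)
box=np.array([[sx*.035,sy*.005,z] for z in(0,.05) for sx in(-1,1) for sy in(-1,1)])
for k in('side','scene'):
    c=viewer.get_calibration(k);im=viewer.read_camera(k);cv2.imwrite(f'pics/{k}_8.png',im[...,::-1])
    print(k,'pred',proj(c,R.apply(box)+[.5322,-.199,.09]).tolist())
    for d in masks_of(k,'filter_plate')[:3]:
        m=d['pixels'].astype('uint8');cs=max(cv2.findContours(m,cv2.RETR_EXTERNAL,cv2.CHAIN_APPROX_NONE)[0],key=len)
        print(k,round(d['conf'],2),cv2.approxPolyDP(cs,2,True)[:,0].tolist())
g=cv2.cvtColor(cv2.imread('pics/side_8.png'),cv2.COLOR_BGR2GRAY)
for r in range(268,312,3): print(r,g[r,300:362:2])
```

```text
side pred [[309.31097826349685, 308.2469856711561], [307.54152886046256, 305.21742126441904], [346.2885385986611, 301.34027988214007], [344.2194041100687, 298.4443087955614], [309.40904823720854, 283.8407451765301], [307.59354821671286, 280.96991770397153], [347.31326043995034, 277.3438439029902], [345.1829608348925, 274.60230808814157]]
side 0.77 [[345, 278], [309, 284], [308, 308], [311, 310], [344, 304]]
side 0.61 [[384, 242], [377, 249], [375, 285], [382, 291], [398, 293], [407, 289], [410, 281], [425, 270], [428, 261], [424, 254], [415, 252], [408, 244], [397, 241]]
scene pred [[386.0389159823397, 206.34004137173022], [385.12605632578726, 208.41455534566717], [356.5777176375883, 201.7880270915628], [355.49511397248807, 203.80701013447919], [387.4764480008888, 187.05536423356136], [386.55278965300636, 189.05204745709057], [357.36362821152545, 182.66459541840823], [356.26259732623623, 184.60661661605516]]
scene 0.69 [[357, 186], [355, 197], [358, 204], [367, 204], [382, 210], [386, 208], [386, 188], [360, 184]]
scene 0.59 [[251, 328], [252, 360], [260, 374], [266, 378], [264, 345]
[... 1518 characters left out ...]
  55  56  56 155 226 191 160 146 163 183 206]
298 [126 125 125 125  91  57  56  55  55  56  56  56  56  56  56  56  58  57
  56  58  54  56  56 143 224 226 207 143 141 175 170]
301 [125 127 127 126  93  56  57  56  57  57  55  68  54  54  55  54  55  53
  54  52  53  54  55 161 188 224 226 221 177 147 162]
304 [127 127 126 125 109  56  57  54  52  53  54  57  55  55  55  53  54  53
  56  53  88 113 149 179 219 225 225 225 216 159 176]
307 [122 126 126 114  87  56  55  56  53  54  54  56  87 113 149 179 213 225
 225 225 225 225 225 226 225 222 214 206 161 143 165]
310 [ 99 125 127 122  89  75 138 167 122 171 215 225 225 225 225 225 226 222
 214 205 161 135 100 100 100 100 100 100 100 129 190]
```

The plate is home: 50 mm stands out, it is upright, and it matches the prediction within a pixel. Now for the cap. I'll work out the move to above it with a level tool at yaw 106.7°.

```bash
cat >> h.py <<'E'
def goto(pos,yaw):
    o=env.get_obs();R=Ro.from_euler('xyz',o['tool_rot'],degrees=True);G=Ro.from_euler('xyz',[180,0,yaw],degrees=True)
    print('now',o['time_s'],o['tool_pos'],o['tool_rot'],'q7',o['qpos'][6],'shift',(R.inv().apply(np.array(pos)-o['tool_pos'])/.2).round(4),'turn',((R.inv()*G).as_rotvec()/1.5).round(4))
E
python3 -c "
from h import *
goto([.5045,-.108,.2],106.7); goto([.5045,-.108,.2],115)"
```

```text
now 20.95 [ 0.54512135 -0.19525094  0.21271555] [ 179.86030164   20.48331993 -163.30187128] q7 139.31532847989706 shift [0.0871 0.4761 0.0365] turn [0.1883 0.1858 1.0353]
now 20.95 [ 0.54512135 -0.19525094  0.21271555] [ 179.86030164   20.48331993 -163.30187128] q7 139.31532847989706 shift [0.0871 0.4761 0.0365] turn [0.1711 0.1952 0.94  ]
```

Call:
{"op": "apply_moves", "data": {
  "moves": [
    [0.02,0.1,-0.05,0.02,0.02,0.1,1],
    [0.04,0.2,-0.05,0.04,0.04,0.2,1],
    [0.06,0.3,0,0.06,0.07,0.32,1],
    [0.087,0.4,0.036,0.08,0.09,0.43,1],
    [0.087,0.476,0.036,0.1,0.11,0.53,1],
    [0.087,0.476,0.036,0.171,0.195,0.94,1],
    [0.087,0.476,0.036,0.171,0.195,0.94,1],
    [0.087,0.476,0.036,0.171,0.195,0.94,1],
    [0.087,0.476,0.036,0.171,0.195,0.94,1],
    [0.087,0.476,0.036,0.171,0.195,0.94,1],
    [0.087,0.476,0.036,0.171,0.195,0.94,1],
    [0.087,0.476,0.036,0.171,0.195,0.94,1],
    [0.087,0.476,0.036,0.171,0.195,0.94,1]
  ],
  "grip_force": 20
}}

```text
time_s: 22.25
tool_pos: [0.505, -0.1084, 0.2015]
tool_rot: [179.9, 0.1, 115.1]
force: [0.6, -0.5, 0.7]
grip_width: 0.0871
grasp_force: 0.0
```

Run:
```python
from h import *
goto([.5045,-.108,.062],95)
c=viewer.get_calibration('wrist');viewer.read_camera('wrist')
print('pred top',proj(c,[.5045,-.108,.13]),[(np.round(d['location']),round(d['conf'],2),int(d['pixels'].sum())) for d in masks_of('wrist','cap')])
for k in('side','scene'):
    c=viewer.get_calibration(k);viewer.read_camera(k)
    print(k,'pred mid',proj(c,[.5045,-.108,.11]),[(np.round(d['location']),round(d['conf'],2)) for d in masks_of(k,'cap')])
```

```text
now 22.25 [ 0.50497085 -0.10844937  0.20149   ] [1.79884906e+02 1.46365790e-01 1.15118373e+02] q7 33.80668378190427 shift [ 0.0048 -0.0026  0.6974] turn [0.0016 0.0015 0.2341]
pred top [[316.75399935 237.62737581]] [(array([318., 232.]), 0.83, 4694), (array([368., 376.]), 0.76, 1543)]
side pred mid [[310.11056219 268.47156997]] [(array([391., 358.]), 0.7), (array([308., 267.]), 0.66)]
scene pred mid [[361.15856335 217.89167624]] [(array([340., 206.]), 0.93), (array([360., 216.]), 0.59)]
```

The cap is where predicted. q7 is at 34°, so there is room to turn either way. I'll descend and grip.

Call:
{"op": "apply_moves", "data": {
  "moves": [
    [0.002,-0.001,0.2,0,0,0,1],
    [0.005,-0.002,0.4,0,0,0,1],
    [0.005,-0.002,0.55,0,0,0,1],
    [0.005,-0.002,0.65,0,0,0,1],
    [0.005,-0.002,0.69,0,0,0,1],
    [0.005,-0.002,0.69,0,0,0,1],
    [0.005,-0.002,0.69,0,0,0,1]
  ]
}}

```text
time_s: 23.25
tool_pos: [0.5062, -0.1082, 0.0652]
tool_rot: [179.8, 0.2, 115.0]
force: [0.1, -1.0, 0.6]
grip_width: 0.0871
grasp_force: 0.0
```

Call:
{"op": "apply_moves", "data": {
  "moves": [
    [0,0,0,0,0,0,0.6],
    [0,0,0,0,0,0,0.6],
    [0,0,0,0,0,0,0.6],
    [0,0,0,0,0,0,0.6],
    [0,0,0,0,0,0,0.6],
    [0,0,0,0,0,0,0.6]
  ]
}}

```text
time_s: 23.85
tool_pos: [0.5054, -0.1081, 0.0643]
tool_rot: [179.8, 0.2, 115.0]
force: [0.0, 0.6, 3.0]
grip_width: 0.0599
grasp_force: 20.0
```

Gripped at 60 mm, 20 N. I'll try anticlockwise (seen from above) first.

Call:
{"op": "apply_moves", "data": {
  "moves": [
    [0,0,0,0,0,-0.06,0.5],
    [0,0,0,0,0,-0.12,0.5],
    [0,0,0,0,0,-0.18,0.5],
    [0,0,0,0,0,-0.24,0.5],
    [0,0,0,0,0,-0.24,0.5]
  ]
}}

```text
time_s: 24.35
tool_pos: [0.5051, -0.1084, 0.0642]
tool_rot: [179.9, 0.2, 135.5]
force: [-0.8, 0.3, 2.5]
grip_width: 0.0601
grasp_force: 20.0
```

Run:
```python
from h import *
o=env.get_obs();print(o['time_s'],o['tool_pos'],o['tool_rot'],o['force'],o['wrist_torque'],o['grip_width'],o['qpos'][6],o['effort'][6])
```

```text
24.35 [ 0.50511695 -0.10837128  0.06415978] [179.91692596   0.18709942 135.53013873] [-0.81770432  0.28820048  2.48698636] [-0.01045189  0.18957732 -0.45184629] 0.06010791176465384 52.4574976658637 1.0657185316085815
```

Torque about z is -0.45 N m, which suggests it is stopped and slipping. I'll try clockwise.

Call:
{"op": "apply_moves", "data": {
  "moves": [
    [0,0,0,0,0,0.08,0.5],
    [0,0,0,0,0,0.16,0.5],
    [0,0,0,0,0,0.24,0.5],
    [0,0,0,0,0,0.32,0.5],
    [0,0,0,0,0,0.4,0.5],
    [0,0,0,0,0,0.48,0.5],
    [0,0,0,0,0,0.48,0.5]
  ]
}}

```text
time_s: 25.05
tool_pos: [0.5054, -0.1075, 0.0641]
tool_rot: [179.8, 0.1, 94.3]
force: [-0.1, 1.0, 1.7]
grip_width: 0.0602
grasp_force: 20.0
```

Run:
```python
from h import *
o=env.get_obs();print(o['time_s'],o['tool_pos'],o['tool_rot'],o['force'],o['wrist_torque'],o['grip_width'],o['qpos'][6],o['effort'][6])
im=viewer.read_camera('side');cv2.imwrite('pics/side_9.png',im[...,::-1])
```

```text
25.05 [ 0.50539779 -0.10752618  0.06410601] [1.79796831e+02 8.50255222e-02 9.43068458e+01] [-0.05762961  1.02688037  1.72191909] [ 0.18907148  0.10060286 -0.07794871] 0.0602073976873111 11.56596764804001 -0.7841223478317261
```

Torque is only -0.08 N m, so clockwise is free. I'll continue clockwise toward the end stop.

Call:
{"op": "apply_moves", "data": {
  "moves": [
    [0,0,0,0,0,0.08,0.5],
    [0,0,0,0,0,0.16,0.5],
    [0,0,0,0,0,0.24,0.5],
    [0,0,0,0,0,0.32,0.5],
    [0,0,0,0,0,0.4,0.5],
    [0,0,0,0,0,0.46,0.5],
    [0,0,0,0,0,0.46,0.5]
  ]
}}

```text
time_s: 25.8
tool_pos: [0.5081, -0.1066, 0.0645]
tool_rot: [179.6, -0.3, 54.9]
force: [5.3, 2.4, -1.5]
grip_width: 0.0599
grasp_force: 20.0
```

Run:
```python
from h import *
o=env.get_obs();print(o['time_s'],o['tool_pos'],o['tool_rot'],o['force'],o['wrist_torque'],o['grip_width'],o['qpos'][6],o['effort'][6])
```

```text
25.8 [ 0.50810299 -0.10660362  0.06453617] [179.56361612  -0.27481264  54.94673954] [ 5.31198403  2.40178755 -1.53138265] [ 0.54769761 -1.14288189  0.10710724] 0.05987941530441717 -27.452777183379986 -0.6038501858711243
```

Turned 1.4 rad from the stop. I'll try a gentle lift.

Call:
{"op": "apply_moves", "data": {
  "moves": [
    [0,0,-0.01,0,0,0,0.5],
    [0,0,-0.02,0,0,0,0.5],
    [0,0,-0.03,0,0,0,0.5],
    [0,0,-0.04,0,0,0,0.5],
    [0,0,-0.04,0,0,0,0.5]
  ]
}}

```text
time_s: 26.3
tool_pos: [0.5077, -0.1064, 0.0722]
tool_rot: [179.6, -0.3, 55.1]
force: [6.3, 2.3, -3.7]
grip_width: 0.0604
grasp_force: 20.0
```

Call:
{"op": "apply_moves", "data": {
  "moves": [
    [0,0,-0.03,0,0,0,0.5],
    [0,0,-0.06,0,0,0,0.5],
    [0,0,-0.09,0,0,0,0.5],
    [0,0,-0.13,0,0,0,0.5],
    [0,0,-0.2,0,0,0,0.5],
    [0,0,-0.3,0,0,0,0.5],
    [0,0,-0.4,0,0,0,0.5],
    [0,0,-0.5,0,0,0,0.5],
    [0,0,-0.5,0,0,0,0.5],
    [0,0,-0.5,0,0,0,0.5]
  ]
}}

```text
time_s: 27.3
tool_pos: [0.5049, -0.1081, 0.1723]
tool_rot: [179.7, -0.1, 54.8]
force: [0.6, -0.4, -1.6]
grip_width: 0.0602
grasp_force: 20.0
```

Run:
```python
from h import *
np.set_printoptions(precision=1,suppress=True)
o=env.get_obs();p=o['tool_pos'];print(o['time_s'],p,o['tool_rot'],o['force'],o['grip_width'],o['grasp_force'])
lift=p[2]-.0643
th=np.linspace(0,2*np.pi,40)
for k in('side','scene'):
    c=viewer.get_calibration(k);im=viewer.read_camera(k);cv2.imwrite(f'pics/{k}_10.png',im[...,::-1])
    q=np.vstack([proj(c,np.c_[p[0]+.03*np.cos(th),p[1]+.03*np.sin(th),np.full(40,z+lift)]) for z in(.09,.13)])
    print(k,'pred cap box',q.min(0),q.max(0))
    for t in('cap','filter_plate','garlic','mug','salt_shaker'):
        for d in masks_of(k,t)[:2]:
            m=d['pixels'];ys,xs=np.nonzero(m)
            r=cv2.minAreaRect(np.c_[xs,ys].astype('f4')); print(k,t,round(d['conf'],2),np.round(d['location']),[xs.min(),ys.min(),xs.max(),ys.max()])
```

```text
27.3 [ 0.5 -0.1  0.2] [179.7  -0.1  54.8] [ 0.6 -0.4 -1.6] 0.06021388360387887 19.99882534146309
side pred cap box [294.1 200.8] [327.1 234.1]
side cap 0.92 [393. 357.] [np.int64(375), np.int64(339), np.int64(410), np.int64(376)]
side cap 0.67 [308. 218.] [np.int64(293), np.int64(203), np.int64(324), np.int64(235)]
side filter_plate 0.58 [324. 293.] [np.int64(308), np.int64(277), np.int64(346), np.int64(310)]
side filter_plate 0.47 [289. 224.] [np.int64(286), np.int64(207), np.int64(294), np.int64(232)]
side garlic 0.94 [251. 281.] [np.int64(240), np.int64(270), np.int64(265), np.int64(295)]
side mug 0.82 [395. 268.] [np.int64(375), np.int64(241), np.int64(427), np.int64(293)]
side salt_shaker 0.52 [307. 257.] [np.int64(299), np.int64(251), np.int64(313), np.int64(265)]
scene pred cap box [348.3 157.4] [378.4 188.1]
scene cap 0.93 [358. 174.] [np.int64(350), np.int64(160), np.int64(380), np.int64(189)]
scene cap 0.79 [344. 207.] [np.int64(332), np.int64(196), np.int64(351), np.int64(220)]
scene filter_plate 0.58 [374. 199.] [np.int64(357), np.int64(187), np.int64(387), np.int64(210)]
scene filter_plate 0.58 [258. 355.] [np.int64(250), np.int64(329), np.int64(266), np.int64(377)]
scene garlic 0.85 [386. 295.] [np.int64(372), np.int64(282), np.int64(398), np.int64(307)]
scene mug 0.77 [261. 240.] [np.int64(235), np.int64(216), np.int64(278), np.int64(268)]
scene salt_shaker 0.56 [329. 272.] [np.int64(323), np.int64(250), np.int64(342), np.int64(291)]
```

The cap is held upright 10.8 cm above its seat, carrying only its own weight. The plate is home and the bystanders haven't moved. Handing in.

```bash
python3 -c "
from cell import env
print(env.sign_off())"
```

```text
the job is handed in; nothing more can be done
None
```

The job is handed in: the plate stands fully home in its slot, and the cap, which opened clockwise, is held upright about 11 cm above its seat, with the garlic, mug and salt shaker left where they were.

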